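# Fit a lash adjuster with cross-lock tongs

## Task

Take the self-closing cross-lock tongs from their wooden stand and use them to lift the lash adjuster out of the parts rack and push it into the empty bore of the cylinder head: press it fully home, firmly onto the bore's floor by feel but without forcing it. Handle the adjuster with the tongs only, never with the fingers, and do not crush the tongs. Finish with the tongs let go, standing in their stand again, and the other parts undisturbed.

Things in the scene. Friction and masses are not known exactly. Their poses are not given: they have to be found in the camera images.
- tongs: Self-closing cross-lock tongs, steel strip with two black rubber grips, 75 g, 106 mm tall, upright in the stand, jaws down. Origin between the jaws at their lower edge; z up to the heel; y is the line along which the grips are squeezed and the jaws part. The strips hinge at the heel (102 mm up), bow out to the grips and cross 36 mm up, so squeezing the grips OPENS the jaws and letting go shuts them.
- tongs_grips (a point): Midway between the grips, 68 mm above the origin, 38 mm below the heel's top. Grips 18 mm wide (x), 24 mm tall; 34 mm over their outer faces when free, 33 with the adjuster gripped. Each first gives 2.5 mm on a leaf spring (2 to 15 N), jaws still shut: 29 to 30 mm is the light hold for carrying. Below 28 mm (18 N; 23 N at 24 mm) the jaws open. Hard stop at about 23 mm.
- tongs_jaws (a point): Between the jaws, 2.5 mm above their lower edge: V notches, 5 mm thick, 13 mm wide (x). Each jaw opens 3 mm per mm that its grip moves; with 24 mm over the grips each stands 6 mm off its shut place on the neck, which clears the ball end by 3 mm all round. Strips and jaws stay within 9 mm of the middle in y when shut, 18 mm when open, up to the crossing.
- stand: Wooden stand block 80 x 90 x 45 mm (x, y, z), fixed, origin at the centre of its underside, z up. In its middle a pocket 18 x 26 mm (x, y) with a 3 mm bevelled mouth and its floor 9 mm above the underside, in which the tongs stand with their x and y along those of the stand.
- adjuster: Hydraulic lash adjuster, steel, 42 mm tall, 46 g, upright in one of the rack's holes: the only part there with a ball end on a thin neck. Origin at the centre of its foot, z up. Body 17 mm wide from 0 (bevelled foot) to 26 mm up, ending in a flat shoulder; neck 8 mm wide from 26 to 33 mm; ball end 11 mm wide, 33 to 42 mm. The jaws go round the neck and rest on the shoulder.
- rack: Grey plastic parts rack 60 x 160 x 30 mm (x, y, z), fixed, origin at the centre of its underside. Three holes, 18.5 mm wide, 14 mm deep, at y = -50, 0 and 50 mm; one (which one varies) holds the adjuster, the other two plain gudgeon pins.
- head: Aluminium twin-cylinder head, fixed, 260 x 220 mm (x, y), origin at its underside's centre. Gallery floor 85 mm up, rails and cam saddles to 107 mm, valve springs to 122 mm. Three adjusters fitted; the empty bore is at x = -50, y = -36 mm. Clear of its centre: 29 mm to a valve spring (-y), 23 mm to a 4 mm high plug well rim (+y), 41 mm to a saddle (+x), 51 (-x).
- bore_mouth (a point): Centre of the empty bore's mouth, at the gallery floor; z up. The bore is 18 mm wide, mouth bevelled 1.5 mm. A spacer disc lies at its bottom, 17 to 24 mm below the mouth (bores differ, to be felt). Snug fit: the adjuster enters freely for about 9 mm, then drags (3 to 6 N) and stays where it is left. Press till it bottoms, about 12 N over the drag: under 8 leaves doubt, over 22 harms.
- pin_a: Gudgeon pin, a plain dark steel tube 17 mm wide, 45 mm tall, upright in a hole of the rack; origin at the centre of its foot.
- pin_b: Gudgeon pin like pin_a, in another hole of the rack.
- cleaner: Blue plastic cleaner bottle with a white cap, 60 mm wide, 190 mm tall, upright on the bench; origin at the centre of its foot.
- piston: Aluminium piston, 75 mm wide, 52 mm tall, upright on the bench; origin at the centre of its foot.
Not all that is in view belongs to the job. Several things have the shape of the tongs; the one meant has the colours described above. What is shaped like the rack but blue is not meant.

How it is judged:
On the way, in this order (a step that is already met when the one before it is completed fails the run):
1. the adjuster is held by the tongs, clear above the rack (z of adjuster in the frame of rack above 0.04 m and contact force between tongs and adjuster above 0.2 N), for 0.2 s.
2. the adjuster is fully home and pressed firmly onto the bore floor (distance between adjuster and bore_floor_c0 below 0.0025 m and angle between adjuster's own z axis and vertical below 0.08 rad and contact force between adjuster and bore_floor_c0 above 8 N), for 0.15 s.
At the end, for the whole second after the job is handed in: The adjuster stands upright in the empty bore with its foot within 1.5 mm of the bore floor; the tongs, let go and at rest, stand in the stand's pocket (within 12 mm of its middle, down to 5 mm from its floor, tilted less than 0.3 rad) (distance between adjuster and bore_floor_c0 below 0.0025 m and angle between adjuster's own z axis and vertical below 0.08 rad and horizontal distance between tongs and stand below 0.012 m and z of tongs in the frame of stand below 0.014 m and angle between tongs's own z axis and vertical below 0.3 rad and linear speed of each of tongs, adjuster below 0.02 m/s and contact force between the fingers and tongs below 0.1 N); the robot touches nothing.
It fails at once if the adjuster is touched by the robot itself (contact force between any of the fingers, the arm and adjuster above 0.3 N).
It fails at once if the adjuster is forced onto the bore floor with more than 22 N, or jammed against the head with more than 45 N (contact force between adjuster and bore_floor_c0 above 22 N or contact force between adjuster and head above 45 N).
It fails at once if the tongs are driven against the head with more than 25 N (contact force between tongs and head above 25 N).
It fails at once if the tongs are crushed with more than 60 N (contact force between the fingers and tongs above 60 N).
It fails at once if a gudgeon pin, the bottle or the piston is disturbed (moved over 12 mm) (distance of any of pin_a, pin_b, cleaner, piston from where it was at the start of the episode above 0.012 m).
It also fails if it takes over 69 s, if anything falls off the work surface, if the arm or the gripper's body presses on something with over 40 N, if the wrist force passes 120 N, or if a joint passes its speed limit or range.

## Robot

A 7-joint arm with a two-finger parallel gripper is mounted at the origin on the work surface. World frame = base frame: x ahead of the robot, y to its left, z up, the work surface at z = 0. Lengths are in m, angles in rad, forces in N, time in s.
With the tool pointing down it reaches from about 0.4 to 0.925 m from the base axis. Payload 4.1 kg.
Tool frame: the origin (TCP) lies midway between the tips of the shut fingers; the grasp point (between the pads) lies 19 mm behind it (ctrl.tcp_to_grasp is the distance from the TCP to the grasp point, in m); z points along the fingers, y is the line along which they close (so a half turn about z gives the same grasp; the last joint's range is limited). The gripper opens to 85 mm and grips with 20 to 120 N. Pads are 22 mm wide; open, the fingers measure 114 mm over their backs; the gripper's body (76 mm by 85 mm) begins 54 mm behind the grasp point. The pads swing forward as they close: fully open they stand 13 mm farther back than shut.
Start: joints at [-1.336, 0.398, 0.045, 1.537, -0.019, 1.207, -0.051], TCP at [0.213, 0.614, 0.231] pointing down, gripper open.
Joint ranges: [-2.82, 2.82], [-0.49, 2.23], [-1.37, 1.46], [0, 2.46], [-1.36, 4.5], [0.23, 2], [-2.94, 2.94]. Speed limits (rad/s): [2.57, 2.57, 3.14, 3.14, 3.14, 3.14, 3.14].

## Interface

Orientations are given as a unit quaternion [x, y, z, w].
In Python, from plant import ctrl, cams gives the robot as it stands.
- The arm moves only by the tool send_rows, never from a script. Its argument "deltas" is a list of rows, each a list of 2 entries, a list of its own where there are three numbers: the shift along the tool's x, y, z in mm, then the turn, a rotation vector about the tool's x, y, z in degrees. In form: [[[x, y, z], [wx, wy, wz]], ...]. A call has 1 to 10 rows; each row shifts and turns the commanded pose from where the row before left it, along the tool's axes as they then stand; what a row does not reach is not made up. A row lasts 1/12 s, in which the tool goes at most 41.7 mm and 7.16 degrees, less where a joint would pass 70% of its speed; a pose out of reach is approached as far as the arm can. A call is refused whole if a number of a shift passes 41.7 or a number of a turn 7.16, either way. A call with a gripper value outside its range is refused whole. "claw" is the opening, from 0 (shut) to 1 (fully open), set as the call begins (left out, the last holds). The fingers move at their own pace and stop on an object; "newtons" is the grip in N (left out, the last holds). Time passes only in rows, so rows that do not move let the fingers close. It gives the time, the measured TCP pose, the force, the opening and the grip force at its end, in the units of the state.
- ctrl.read_state(): the state, without advancing time (a new reading comes with each control period).
- cams.capture(name): name is "scene" or "top"; returns the picture (420x560x3 uint8, red, green, blue); there is no depth.
- cams.camera_model(name): a dict with "intrinsics" (3x3 intrinsics, pixels), "origin" and "rotation" of the camera in the world. Camera axes: x right, y down, z forward; pixel columns grow to the right and rows downward; lengths in m; the calibration is good to about 2 mm. A picture is of the moment at which its call begins. camera_model takes no time and is no camera call.
- ctrl.job_done(): hands the job in; it is judged then, once.
The state is a dict: "clock": time; "joints": joint angles; "dq": joint speeds; "tau": joint torques, N m; "tcp_pos": TCP position; "tcp_rot": TCP orientation; "force": force on the tool from outside, world axes, zero at the start; "moment": the same for the moment, N m; "grip_width": opening from 0.0 (shut) to 1.0 (fully open); "finger_force": force on a finger pad.
Only numpy, scipy, OpenCV 4.12 (cv2) and the standard library are available. Lean on these libraries where they do the work, as an engineer would, in place of code of your own. Each camera call takes 0.05 s, during which the arm holds its last target. There are 200 camera calls.

## Working session

There is one attempt and no reset: what is moved stays moved. The work goes in short steps, Python scripts to look and compute and a tool call to move; the robot and the scene stay as the last step left them, time stands still between calls to the robot, and variables do not carry over. Pictures are saved under pics/ and viewed, at most 10 in all, crops included, and the job is handed in when it is done.

Besides the shell and the picture viewer there is one more tool, called after ">>>" as name([rows], argument=value, ...), one row to a line, values as JSON. send_rows: Moves the arm, as the interface text tells. Its arguments: {"type":"object","properties":{"deltas":{"type":"array","items":{"type":"array"}},"claw":{"type":"number"},"newtons":{"type":"number"}},"required":["deltas"]}

```bash
mkdir -p pics; cat > h.py <<'E'
import numpy as np, cv2
from plant import ctrl, cams
from scipy.spatial.transform import Rotation as R
def ray(n,u,v):
    m=cams.camera_model(n);K=np.array(m['intrinsics']);Rm=np.array(m['rotation'])
    return np.array(m['origin']),Rm@np.linalg.inv(K)@np.array([u,v,1.])
def onz(n,u,v,z):
    o,d=ray(n,u,v);return o+d*(z-o[2])/d[2]
def proj(n,p):
    m=cams.camera_model(n);q=np.array(m['intrinsics'])@np.array(m['rotation']).T@(np.array(p)-m['origin']);return q[:2]/q[2]
def two(a,b):
    (o1,d1),(o2,d2)=ray('scene',*a),ray('top',*b)
    s=np.linalg.lstsq(np.c_[d1,-d2],o2-o1,rcond=None)[0]
    p,q=o1+s[0]*d1,o2+s[1]*d2
    return (p+q)/2,np.linalg.norm(p-q)
def snap(n,f):
    im=cams.capture(n);cv2.imwrite('pics/'+f,im[:,:,::-1]);return im
E
python3 - <<'E'
from h import *
snap('scene','s0.png');snap('top','t0.png')
a,b=[cv2.imread('pics/'+f) for f in('s0.png','t0.png')]
for n in('scene','top'):
    m=cams.camera_model(n);print(n,np.round(m['origin'],3),np.round(m['rotation'],2).tolist(),m['intrinsics'][0])
s=ctrl.read_state();print(s,ctrl.tcp_to_grasp)
E
```

```text
scene [ 1.302 -0.297  0.934] [0.77, 0.52, -0.2, -0.31] [522.72050825   0.         288.06673094]
top [ 0.472 -0.009  1.111] [0.71, -0.7, 0.02, -0.04] [435.74618069   0.         280.37207589]
{'clock': 0.1, 'joints': array([-1.33600336,  0.39911261,  0.04501491,  1.53772363, -0.01867727,
        1.20689691, -0.05067874]), 'dq': array([ 0.00061509, -0.00176761,  0.00071985, -0.00158041,  0.00016366,
       -0.00160333, -0.00057242]), 'tau': array([ 3.28092727e-03, -4.76262403e+01,  1.36998218e+00, -2.54950404e+01,
        1.18904246e-02,  4.99493501e-03, -1.49658632e-05]), 'tcp_pos': array([0.21274766, 0.61361244, 0.23038393]), 'tcp_rot': array([ 1.66042991e-01,  9.86118140e-01, -8.56419310e-04, -7.71638587e-05]), 'force': array([-0.54068756, -0.32427741, -0.43507591]), 'moment': array([ 0.07241242, -0.00978303,  0.00755867]), 'finger_force': 0.0, 'grip_width': 1.0002209977313972} 0.0187
```

View pics/s0.png

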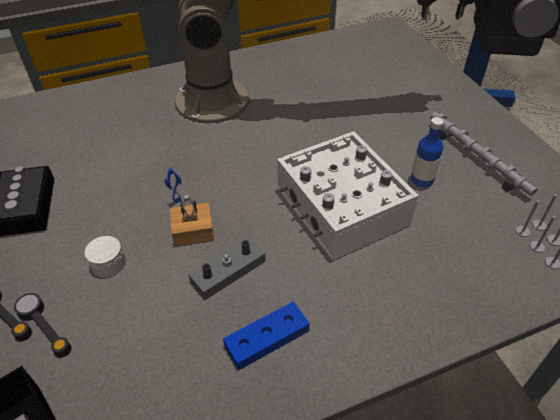

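View pics/t0.png

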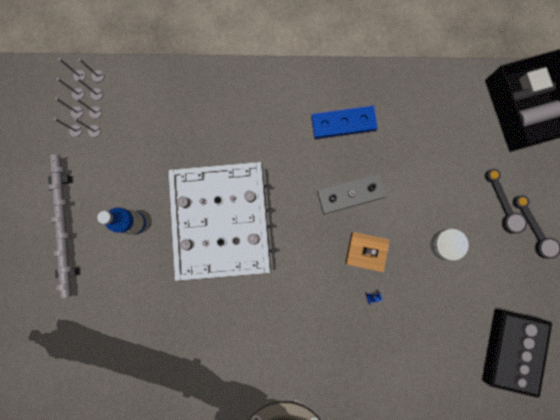

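```bash
sed -i "s/Rm=np.array(m\['rotation'\])/Rm=R.from_quat(m['rotation']).as_matrix()/; s/np.array(m\['rotation'\]).T/R.from_quat(m['rotation']).as_matrix().T/" h.py
python3 - <<'E'
from h import *
s=cv2.imread('pics/s0.png');t=cv2.imread('pics/t0.png')
a=cv2.resize(s[160:300,150:290],(400,400),interpolation=3)   # x2.857... 
b=cv2.resize(t[170:310,310:410],None,fx=2.857,fy=2.857,interpolation=3)[:400,:400]
b=cv2.copyMakeBorder(b,0,400-b.shape[0],0,400-b.shape[1],cv2.BORDER_CONSTANT)
c=cv2.resize(t[155:285,160:280],None,fx=2,fy=2,interpolation=3)[:200]
cv2.imwrite('pics/c1.png',np.hstack([a,b]))
for z in (0,.03,.045,.107): pass
for n,m,z in (('stand',((5,100,60),(20,255,255)),0.045),('head',((0,0,150),(180,60,255)),0.107)):
    h=cv2.inRange(cv2.cvtColor(t,cv2.COLOR_BGR2HSV),*m)
    cs=[c for c in cv2.findContours(h,0,2)[0] if cv2.contourArea(c)>300]
    for c in cs:
        r=cv2.minAreaRect(c);P=np.array([onz('top',*p,z) for p in cv2.boxPoints(r)])
        print(n,np.round(r[0],1),np.round(P[:,:2],3).tolist(),'ctr',np.round(P.mean(0),3),'sides',np.round([np.linalg.norm(P[0]-P[1]),np.linalg.norm(P[1]-P[2])],3))
print('base proj',proj('top',[0,0,0]),proj('scene',[0,0,0]))
E
```

```text
stand [367.3 251.5] [[0.449, -0.138], [0.528, -0.154], [0.51, -0.247], [0.432, -0.23]] ctr [ 0.48  -0.192  0.045] sides [0.081 0.095]
head [452.5 244. ] [[0.534, -0.34], [0.536, -0.41], [0.468, -0.409], [0.466, -0.339]] ctr [ 0.501 -0.374  0.107] sides [0.07  0.068]
head [217.6 221. ] [[0.66, 0.291], [0.683, 0.069], [0.426, 0.041], [0.403, 0.257]] ctr [0.543 0.165 0.107] sides [0.223 0.258]
head [539.5  79.2] [[0.906, -0.554], [0.922, -0.597], [0.878, -0.61], [0.863, -0.567]] ctr [ 0.892 -0.582  0.107] sides [0.046 0.045]
base proj [283.6550624  447.56211263] [212.3943065   98.91930821]
```

View pics/c1.png

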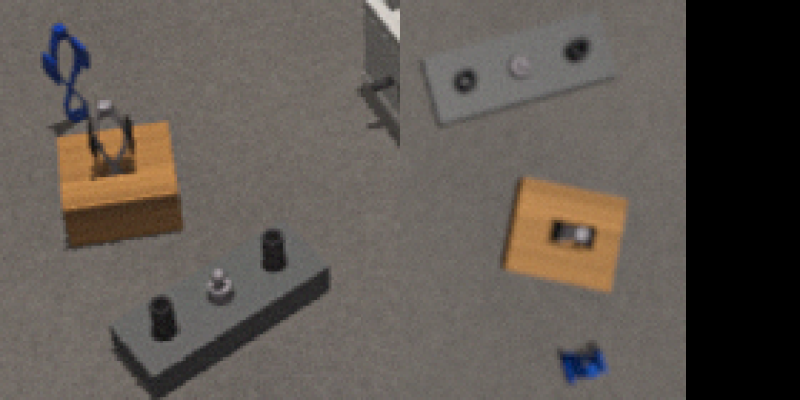

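The crop shows the steel tongs with black grips in the wooden stand, heel at scene (186,196) and top (373,251). The blue-framed lookalike at scene (172,185) / top (373,297) isn't the one meant, and neither is the blue rack at (266,333). The ball-ended adjuster is in the grey rack's middle hole, at scene (227,259) / top (352,193).

```bash
python3 - <<'E'
from h import *
s=cv2.imread('pics/s0.png');t=cv2.imread('pics/t0.png')
def bright(im,x0,y0,x1,y1,thr):
    g=cv2.cvtColor(im[y0:y1,x0:x1],6).astype(float);w=np.clip(g-thr,0,None)
    Y,X=np.mgrid[y0:y1,x0:x1];return np.array([(w*X).sum()/w.sum(),(w*Y).sum()/w.sum()]),g.max()
hs,ht=bright(s,181,192,192,201,130),bright(t,368,247,379,256,120)
print('heel',hs,ht,two(hs[0],ht[0]),onz('top',*ht[0],.113))
bs,bt=bright(s,222,251,232,260,130),bright(t,346,187,357,199,130)
print('ball',bs,bt,two(bs[0],bt[0]),onz('top',*bt[0],.055))
# pocket dark region in wood
hsv=cv2.cvtColor(t,cv2.COLOR_BGR2HSV)
w=cv2.inRange(hsv,(5,100,60),(20,255,255));c=max(cv2.findContours(w,0,2)[0],key=cv2.contourArea)
f=np.zeros_like(w);cv2.drawContours(f,[c],-1,255,-1);hole=cv2.morphologyEx(f&~w,2,np.ones((2,2)))
c=max(cv2.findContours(hole,0,2)[0],key=cv2.contourArea);r=cv2.minAreaRect(c)
print('pocket',r,onz('top',*r[0],.045))
p=np.array([.497,.124,.085]);print('bore pred',proj('top',p),proj('scene',p))
# rack
g=cv2.inRange(hsv,(0,0,85),(180,45,140));print('rack hsv',hsv[203,340],hsv[215,300])
# dark bore
for im,n,q in((t,'top',proj('top',p)),(s,'scene',proj('scene',p))):
    x,y=np.round(q).astype(int);g=cv2.cvtColor(im,6)[y-9:y+10,x-9:x+10].astype(float)
    m=(g<70).astype(np.uint8);k,l,st,ce=cv2.connectedComponentsWithStats(m)
    for i in range(1,k):
        if st[i,4]>8: u=ce[i]+[x-9,y-9];print(n,st[i].tolist(),u,onz(n,*u,.085))
k=2
a=cv2.resize(t[155:285,160:280],None,fx=4,fy=4,interpolation=3)
b=cv2.resize(s[130:210,270:360],None,fx=3.5,fy=3.5,interpolation=3)
o=np.zeros((520,800,3),np.uint8);o[:,:480]=a;o[:280,485:800]=b
cv2.imwrite('pics/c2.png',o)
E
```

```text
heel (array([185.8071066 , 196.27411168]), np.float64(171.0)) (array([373.97053726, 249.77816291]), np.float64(168.0)) (array([ 0.4834606 , -0.19545882,  0.11449159]), np.float64(0.00013602867837773293)) [ 0.48349709 -0.19567117  0.113     ]
ball (array([226.29710145, 256.06521739]), np.float64(163.0)) (array([351.66666667, 191.43333333]), np.float64(137.0)) (array([ 0.62483932, -0.15346094,  0.05028939]), np.float64(0.0018693534455075417)) [ 0.62443716 -0.15192829  0.055     ]
pocket ((371.3366394042969, 252.63363647460938), (13.33349895477295, 6.169230937957764), 5.710593223571777) [ 0.47722192 -0.2020495   0.045     ]
bore pred [235.42549482 240.7973648 ] [320.47451481 171.72875521]
rack hsv [ 30  11 116] [ 21  24 106]
top [8, 7, 4, 4, 15] [235.4 240.4] [0.49793296 0.12409257 0.085     ]
```

View pics/c2.png

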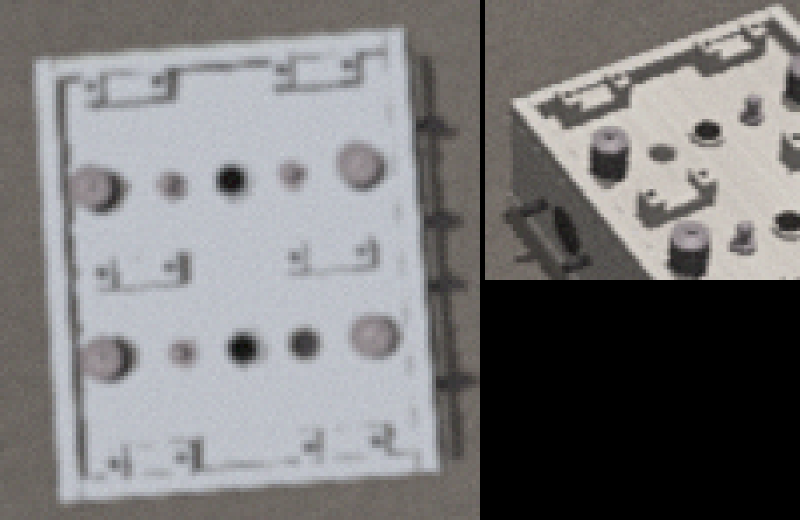

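The crop confirms the empty bore at top (236,241). It sits between the plug well and the lower-right spring, and matches the position predicted from the head outline to within 1 px.

>>> send_rows([
  [[-27,-23,-4],[0,0,0]],
  [[-27,-23,-4],[0,0,0]],
  [[-27,-23,-4],[0,0,0]],
  [[-27,-23,-4],[0,0,0]],
  [[-27,-23,-4],[0,0,0]],
  [[-27,-23,-4],[0,0,0]],
  [[-27,-23,-4],[0,0,0]],
  [[-27,-23,-4],[0,0,0]],
  [[-27,-23,-4],[0,0,0]],
  [[-27,-23,-4],[0,0,0]],
], claw=1.0, newtons=25)

```text
clock: 0.93
tcp_pos: [0.393, 0.3065, 0.2712]
tcp_rot: [0.166, 0.986, -0.0, -0.0]
force: [1.0, 0.1, 0.8]
grip_width: 0.998
finger_force: 0.0
```

```bash
cat >> h.py <<'E'
def to(p,yawy=None):
    "delta in tool frame (mm) from measured pose to p; yawy: wanted world angle (deg) of tool y"
    s=ctrl.read_state();M=R.from_quat(s['tcp_rot']).as_matrix()
    a=np.degrees(np.arctan2(M[1,1],M[0,1]))
    print('t',round(s['clock'],2),'tcp',np.round(s['tcp_pos'],4),'yaw y',round(a,2),'tilt',np.round(np.degrees(M[:2,2]),2),'F',np.round(s['force'],1),'w',round(s['grip_width']*85,1),'ff',round(s['finger_force'],1))
    if p is not None: print('d tool mm',np.round(M.T@(np.array(p)-s['tcp_pos'])*1e3,1),'turn z', None if yawy is None else round(a-yawy,2))
E
python3 - <<'E'
from h import *
to([.482,-.195,.20],78.5)
t=cv2.imread('pics/t0.png');hsv=cv2.cvtColor(t,cv2.COLOR_BGR2HSV)
r0=hsv[170:220,310:395];m=cv2.inRange(r0,(22,0,90),(180,22,255));m=cv2.morphologyEx(cv2.morphologyEx(m,3,np.ones((5,5))),2,np.ones((3,3)))
c=max(cv2.findContours(m,0,2)[0],key=cv2.contourArea);r=cv2.minAreaRect(c);P=np.array([onz('top',*(p+[310,170]),.03) for p in cv2.boxPoints(r)])
print('rack',np.round(P[:,:2],3).tolist(),P.mean(0),np.linalg.norm(P[0]-P[1]),np.linalg.norm(P[1]-P[2]))
E
```

```text
t 0.93 tcp [0.393  0.3065 0.2712] yaw y 70.89 tilt [-0.02 -0.01] F [1.  0.1 0.8] w 84.9 ff 0.0
d tool mm [-248.3 -444.8   71.3] turn z -7.61
rack [[0.637, -0.063], [0.696, -0.241], [0.613, -0.266], [0.554, -0.09]] [ 0.62485551 -0.16509706  0.03      ] 0.18762110715562222 0.0870712656724148
```

>>> send_rows([
  [[-19,-34,0],[0,0,0]],
  [[-19,-34,0],[0,0,0]],
  [[-19,-34,0],[0,0,0]],
  [[-19,-34,0],[0,0,0]],
  [[-19,-34,0],[0,0,0]],
  [[-19,-34,0],[0,0,0]],
  [[-19,-34,0],[0,0,0]],
  [[-19,-34,0],[0,0,0]],
  [[-19,-34,0],[0,0,0]],
  [[-19,-34,0],[0,0,0]],
])

```text
clock: 1.77
tcp_pos: [0.4604, -0.0769, 0.2712]
tcp_rot: [0.166, 0.986, 0.0, 0.0]
force: [1.3, 0.2, 0.2]
grip_width: 0.997
finger_force: 0.0
```

>>> send_rows([
  [[-19,-34,0],[0,0,0]],
  [[-19,-34,0],[0,0,0]],
  [[-19,-34,0],[0,0,0]],
  [[0,0,0],[0,0,-3.8]],
  [[0,0,0],[0,0,-3.8]],
  [[0,0,0],[0,0,0]],
])

```text
clock: 2.27
tcp_pos: [0.4808, -0.1909, 0.2708]
tcp_rot: [0.101, 0.995, -0.0, -0.001]
force: [-0.6, 0.9, 0.6]
grip_width: 0.999
finger_force: 0.0
```

```bash
python3 - <<'E'
from h import *
to([.482,-.195,.062],78.5)
s=snap('scene','s1.png');t=snap('top','t1.png')
o=np.hstack([cv2.resize(s[110:260,120:270],(400,400),interpolation=3),cv2.resize(t[190:310,310:430],(400,400),interpolation=3)])
cv2.imwrite('pics/c3.png',o[:,:,::-1])
E
```

```text
t 2.27 tcp [ 0.4808 -0.1909  0.2708] yaw y 78.43 tilt [-0.06  0.  ] F [-0.6  0.9  0.6] w 84.9 ff 0.0
d tool mm [ -2.2  -3.7 208.8] turn z -0.07
```

View pics/c3.png

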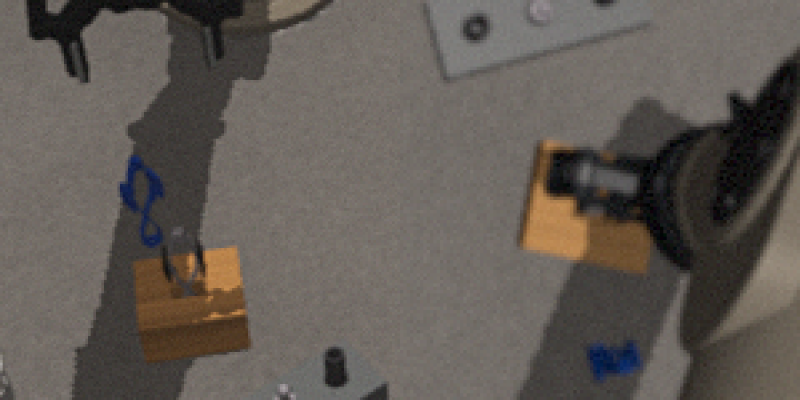

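The crop shows the open gripper above the stand, with the tongs' grips left and right along the closing line. Descending.

>>> send_rows([
  [[-2,-4,20],[0,0,0]],
  [[0,0,37],[0,0,0]],
  [[0,0,37],[0,0,0]],
  [[0,0,37],[0,0,0]],
  [[0,0,37],[0,0,0]],
  [[0,0,25],[0,0,0]],
  [[0,0,15],[0,0,0]],
  [[0,0,0],[0,0,0]],
  [[0,0,0],[0,0,0]],
])

```text
clock: 3.12
tcp_pos: [0.4822, -0.1938, 0.063]
tcp_rot: [0.1, 0.995, 0.0, -0.001]
force: [0.6, -0.4, 0.9]
grip_width: 1.0
finger_force: 0.0
```

>>> send_rows([
  [[0,0,0],[0,0,0]],
  [[0,0,0],[0,0,0]],
  [[0,0,0],[0,0,0]],
  [[0,0,0],[0,0,0]],
  [[0,0,0],[0,0,0]],
  [[0,0,0],[0,0,0]],
], claw=0.42, newtons=25)

```text
clock: 3.62
tcp_pos: [0.4827, -0.1944, 0.0637]
tcp_rot: [0.1, 0.995, 0.0, 0.0]
force: [-0.2, 0.0, -0.7]
grip_width: 0.418
finger_force: 0.0
```

>>> send_rows([
  [[0,0,0],[0,0,0]],
  [[0,0,0],[0,0,0]],
  [[0,0,0],[0,0,0]],
  [[0,0,0],[0,0,0]],
  [[0,0,0],[0,0,0]],
  [[0,0,0],[0,0,0]],
], claw=0.347)

```text
clock: 4.12
tcp_pos: [0.4831, -0.1945, 0.0639]
tcp_rot: [0.1, 0.995, 0.0, 0.001]
force: [0.6, 1.1, 4.8]
grip_width: 0.352
finger_force: 11.7
```

>>> send_rows([
  [[0,0,-8],[0,0,0]],
  [[0,0,-12],[0,0,0]],
  [[0,0,-15],[0,0,0]],
  [[0,0,-15],[0,0,0]],
  [[0,0,-20],[0,0,0]],
  [[0,0,-20],[0,0,0]],
  [[0,0,-20],[0,0,0]],
  [[0,0,-10],[0,0,0]],
  [[0,0,0],[0,0,0]],
])

```text
clock: 4.87
tcp_pos: [0.484, -0.1952, 0.1859]
tcp_rot: [0.1, 0.995, -0.0, 0.003]
force: [-0.5, -0.2, -0.1]
grip_width: 0.351
finger_force: 11.7
```

```bash
python3 - <<'E'
from h import *
to([.6244,-.1525,.15])
s=snap('scene','s2.png');t=snap('top','t2.png')
o=np.hstack([cv2.resize(s[90:290,140:290],(450,600),interpolation=3),cv2.resize(t[170:310,310:410],(350,490),interpolation=3)[:,:350] if 0 else cv2.copyMakeBorder(cv2.resize(t[170:310,310:410],(350,490),interpolation=3),0,110,0,0,0)])
cv2.imwrite('pics/c4.png',o[:,:,::-1])
E
```

```text
t 4.87 tcp [ 0.484  -0.1952  0.1859] yaw y 78.47 tilt [ 0.3  -0.04] F [-0.5 -0.2 -0.1] w 29.8 ff 11.7
d tool mm [-128.9   69.9   36.6] turn z None
```

View pics/c4.png

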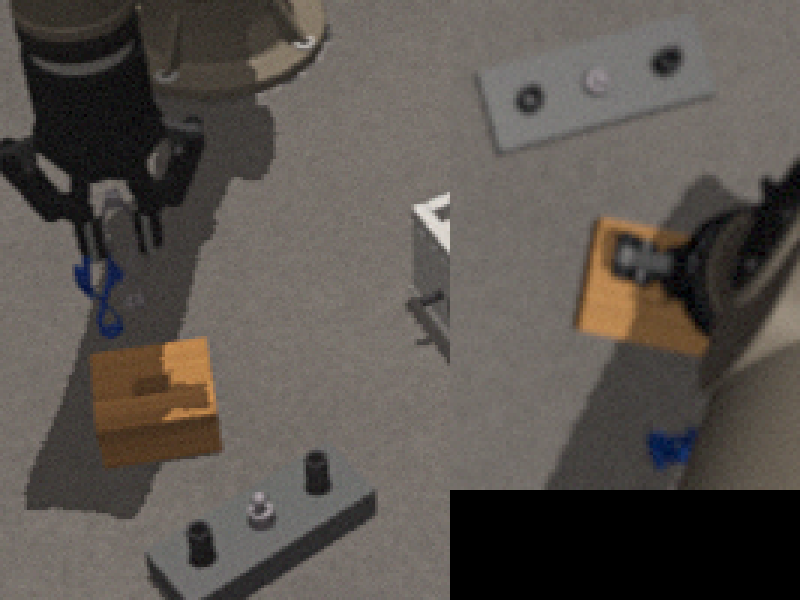

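Tongs are out and held: the gripper is at crop (110,200), with the jaw tips faint near scene (185,190). The pocket is empty. Next I'll refine the adjuster position from both pins and the ball, and check where the jaws hang.

```bash
python3 - <<'E'
from h import *
s=cv2.imread('pics/s2.png');t=cv2.imread('pics/t2.png')
q=[]
for x,y in((333,198),(372,187)):
    g=cv2.cvtColor(t,6)[y-8:y+9,x-8:x+9];w=np.clip(75-g.astype(float),0,None);Y,X=np.mgrid[y-8:y+9,x-8:x+9]
    q.append([(w*X).sum()/w.sum(),(w*Y).sum()/w.sum()])
# dark disc seen from above: side+top; use half height ~ .053
P=[onz('top',*p,.053) for p in q];print(q,np.round(P,4),'dist',np.linalg.norm(P[0]-P[1]),'mid',(P[0]+P[1])/2)
g=cv2.cvtColor(t,6)[184:201,343:361].astype(float);w=np.clip(g-128,0,None);Y,X=np.mgrid[184:201,343:361]
u=[(w*X).sum()/w.sum(),(w*Y).sum()/w.sum()];print('adj',u,onz('top',*u,.05))
print(g[::1,::1].astype(int)[2:14])
print('jaw pred',proj('scene',[.484,-.195,.139]),proj('scene',[.6244,-.1525,.058]),proj('scene',[.6244,-.1525,.042]))
g=cv2.cvtColor(s,6)[180:198,170:200].astype(int);print(g)
E
```

```text
[[np.float64(332.3608108108108), np.float64(197.9472972972973)], [np.float64(371.35391241923907), np.float64(187.14501076812635)]] [[ 0.6077 -0.1054  0.053 ]
 [ 0.6363 -0.2     0.053 ]] dist 0.0987531123869858 mid [ 0.62199569 -0.15268781  0.053     ]
adj [np.float64(351.45205479452056), np.float64(191.4931506849315)] [ 0.62499933 -0.15208191  0.05      ]
[[120 118 123 121 120 121 120 120 119 118 116 122 116 118 122 119 119 116]
 [121 121 121 119 119 123 121 121 122 124 123 121 121 119 123 122 122 123]
 [122 123 114 118 117 118 120 116 120 120 124 119 121 123 120 120 117 122]
 [123 122 120 123 118 119 114 119 126 131 127 126 121 120 118 120 121 119]
 [119 124 125 122 119 108 117 132 138 136 134 125 120 120 116 119 120 120]
 [126 121 120 121 112 105 122 137 133 140 141 132 119 115 121 120 121 117]
 [126 123 119 121 110 104 134 140 125 135 144 134 125 118 120 124 119 120]
 [123 123 120 114 107 105 134 140 120 118 124 125 123 119 119 120 120 120]
 [117 126 126 122 105  98 119 133 123 125 118 114 121 122 116 122 125 120]
 [122 125 119 122 111  94  96 111 126 130 128 117 118 113 119 115 1
[... 1802 characters left out ...]
 63  70  66  56  58  52
   62  64  60  64  62  62  62  64  63  58  67  64]
 [ 70  58  54  46  40  51  53  45  53  62  58  62  64  63  65  58  59  61
   57  60  59  58  63  64  60  57  58  64  65  58]
 [ 59  66  51  37  40  53  63  52  49  57  58  58  57  59  59  64  62  62
   55  61  63  63  57  66  61  62  57  56  60  62]
 [ 58  65  46  32  48  66  63  63  43  43  50  61  62  62  63  64  57  61
   59  66  59  62  63  64  62  59  61  59  61  56]
 [ 61  57  49  39  54  59  55  63  54  41  48  56  67  60  50  60  64  64
   64  62  65  64  63  55  63  67  65  61  61  62]
 [ 57  59  44  35  52  56  65  56  51  35  42  59  61  53  61  61  53  63
   60  61  63  54  62  62  59  60  60  57  60  56]]
```

>>> send_rows([
  [[-15,8,0],[0,0,0]],
  [[-25,14,0],[0,0,0]],
  [[-25,14,0],[0,0,0]],
  [[-25,14,0],[0,0,0]],
  [[-25,14,0],[0,0,0]],
  [[-12,5,0],[0,0,0]],
  [[0,0,15],[0,0,0]],
  [[0,0,15],[0,0,0]],
  [[0,0,10],[0,0,0]],
  [[0,0,0],[0,0,0]],
])

```text
clock: 5.8
tcp_pos: [0.618, -0.1513, 0.1391]
tcp_rot: [0.101, 0.995, 0.0, -0.004]
force: [-0.1, -0.5, -1.6]
grip_width: 0.35
finger_force: 11.7
```

```bash
python3 - <<'E'
from h import *
to([.623,-.1525,.135])
s=snap('scene','s3.png');t=snap('top','t3.png')
o=np.hstack([cv2.resize(s[200:280,190:270],(480,480),interpolation=3)])
o=cv2.resize(s[200:290,180:280],(660,594),interpolation=3)
cv2.imwrite('pics/c5.png',o[:,:,::-1])
p=ctrl.read_state()['tcp_pos'];print('jaw pred',proj('scene',p-[0,0,.0525]),'ball pred',proj('scene',[.623,-.1525,.0535]))
E
```

```text
t 5.8 tcp [ 0.618  -0.1513  0.1391] yaw y 78.46 tilt [-0.43  0.07] F [-0.1 -0.5 -1.6] w 29.8 ff 11.7
d tool mm [-5.2 -0.1  4.1] turn z None
jaw pred [224.99321354 242.44644388] ball pred [226.77753148 254.35722879]
```

View pics/c5.png

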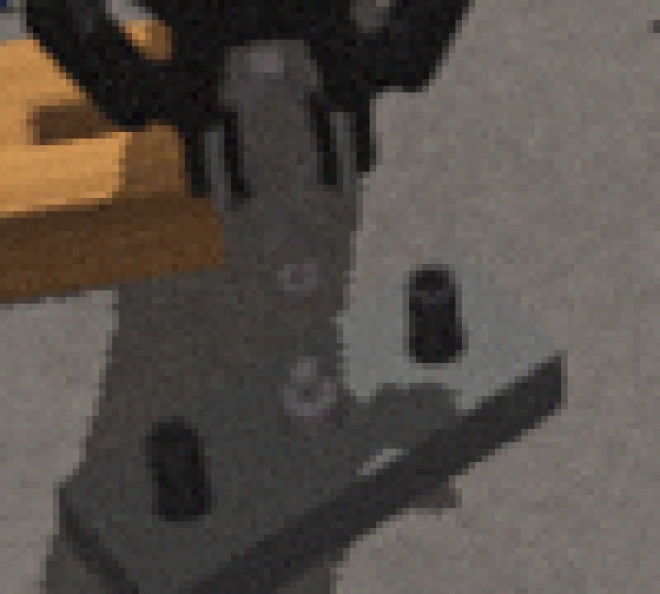

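Jaws are at scene (225.3,242.0), matching the predicted (225.0,242.4). The ball is at about (227.1,256.5), slightly below its prediction, so I'll work out that offset.

```bash
python3 - <<'E'
from h import *
a=np.array([.623,-.1525,.0535]);
for d in ([.001,0,0],[0,.001,0],[0,0,.001]): print(proj('scene',a+d)-proj('scene',a),proj('top',a+d)-proj('top',a))
print('shoulder',proj('scene',[.623,-.1525,.042]),'balltop',proj('scene',[.623,-.1525,.058]))
for u,v in((206,265.5),(245.6,242.4)): print('pin top',onz('scene',u,v,.061))
print(onz('scene',227.1,256.4,.0535),onz('scene',226.7,260.3,.042))
E
```

```text
[0.14644883 0.34587187] [ 0.0035638  -0.40622715]
[ 0.44958657 -0.14322146] [-0.41156464 -0.00848714]
[-0.03916622 -0.29022071] [ 0.05630823 -0.0568377 ]
shoulder [227.22427066 257.66755525] balltop [226.60087691 253.04822268]
pin top [ 0.64000884 -0.2023616   0.061     ]
pin top [ 0.61341258 -0.10638741  0.061     ]
[ 0.62845065 -0.15355939  0.0535    ] [ 0.62926664 -0.15571356  0.042     ]
```

>>> send_rows([
  [[-4,0,5],[0,0,0]],
  [[-4,0,8],[0,0,0]],
  [[0,0,8],[0,0,0]],
  [[0,0,0],[0,0,0]],
  [[0,0,0],[0,0,0]],
  [[0,0,0],[0,0,0]],
], claw=0.28, newtons=40)

```text
clock: 6.4
tcp_pos: [0.6285, -0.1538, 0.1223]
tcp_rot: [0.1, 0.995, 0.0, -0.0]
force: [0.1, -0.7, -1.4]
grip_width: 0.288
finger_force: 21.7
```

```bash
python3 - <<'E'
from h import *
to([.6255,-.153,.118])
s=snap('scene','s4.png');t=snap('top','t4.png')
o=cv2.resize(s[225:275,200:260],(720,600),interpolation=3);o=cv2.convertScaleAbs(o,alpha=1.5)
cv2.imwrite('pics/c6.png',o[:,:,::-1])
E
```

```text
t 6.4 tcp [ 0.6285 -0.1538  0.1223] yaw y 78.47 tilt [-0.  0.] F [ 0.1 -0.7 -1.4] w 24.5 ff 21.7
d tool mm [3.1 0.2 4.3] turn z None
```

View pics/c6.png

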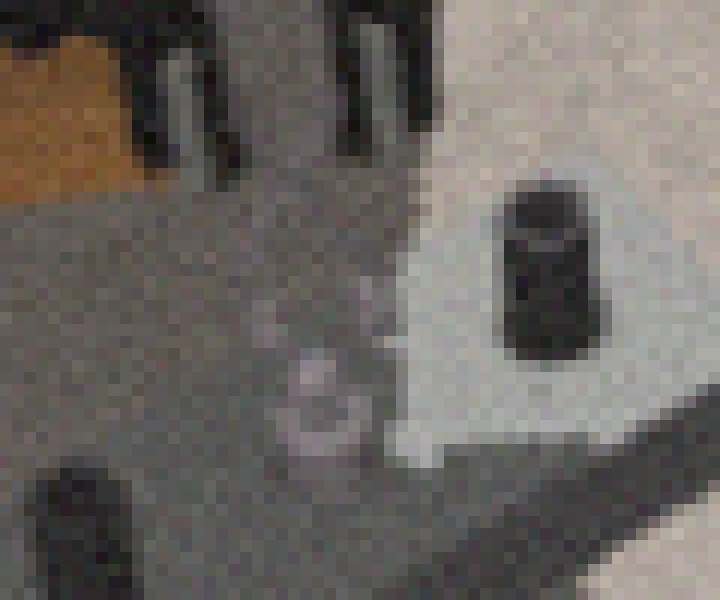

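The open jaws are at scene (222,252) and (231,250), with the ball below at (226,256). Next, a numeric check using the steel's lilac tint.

```bash
python3 - <<'E'
from h import *
im=cv2.imread('pics/s4.png').astype(float)
w=(im[...,0]+im[...,2])/2-im[...,1]
w=cv2.GaussianBlur(w,(0,0),.7)
def cen(x0,y0,x1,y1,thr=5):
    a=np.clip(w[y0:y1,x0:x1]-thr,0,None);Y,X=np.mgrid[y0:y1,x0:x1];return np.round([(a*X).sum()/a.sum(),(a*Y).sum()/a.sum(),a.sum()],2)
np.set_printoptions(linewidth=200)
print(w[246:268,218:236].astype(int))
L,Rr,B,S=cen(219,248,225,255),cen(228,246,235,254),cen(223,254,230,258),cen(221,258,233,265)
print(L,Rr,(L+Rr)/2,'ball',B,'sh',S)
t=cv2.imread('pics/t4.png');print(t[186:198,346:358].mean(2).astype(int)[::3,::3])
E
```

```text
[[ 0  1  3  2  1  0  0  0  0  0  0  0  0  1  1  0  0 -1]
 [ 0  2  2  0  0  0 -1  0  0  0  0  0  1  2  1 -1 -2 -2]
 [ 0  2  1  0  0  0 -1  0  0  0  0  1  2  1  1 -1 -1 -2]
 [ 0  1  2  1  0  0  0  0  0  0  0  3  4  2  0  0 -1 -1]
 [ 0  1  1  2  1  2  1  0  0 -1  0  2  4  2  1  0 -1 -1]
 [ 1  2  1  1  2  2  0  0 -1 -1  0  1  2  1  1  0 -1 -1]
 [ 1  2  1  2  3  1  0  0  0  0  0  2  2  1  1  0  0 -1]
 [ 0  0  0  2  3  2  1  0  0  0  0  0  1  0  0  0  0  0]
 [ 0  1  0  1  2  2  3  2  1  1  1  0  0  0  0  0 -1 -1]
 [ 0  0  0  0  0  0  2  4  3  2  2  0 -1 -1  0  0 -1 -2]
 [ 0  0  0  0  0  0  3  4  4  3  2  0  0  0  0  0 -1 -1]
 [ 0  0 -1 -1 -1  0  4  4  3  3  2  2  0  0  0  0  0 -1]
 [ 0  0 -1 -1  0  2  3  3  1  1  2  3  1  0 -1  0 -1 -1]
 [ 0 -1 -1  0  0  2  2  2  1  2  2  2  1  0 -2  0  0 -1]
 [ 0  0  0 -1  0  1  3  2  2  2  1  2  1  0  0 -1 -1  0]
 [ 0  0  0 -1  0  3  4  3  4  1  1  3  2  0  0 -1 -1  0]
 [ 0  0  0 -1  0  2  4  4  4  2  2  3  2  0 -1  0  0  0]
 [ 0  0 -1 -1  0  1  3  4  4  3  3  3  3  0 -1 -1  0  0]
 [ 0  0 -1  0  1  0  2  3  2  1  1  2  1  0  0 -1 -1 -1]
 [ 0  0  0  0  0  0  1  2  1  1  1  1  0  0  0  0  0 -1]
 [ 0  0  0  0  0  0  0  0  0  1  2  0  0  0  1  0  0 -1]
 [ 0  1  0  0 -1  0  0  0  0  0  1  0 -1  0  0  0  0  0]]
[nan nan  0.] [nan nan  0.] [nan nan  0.] ball [nan nan  0.] sh [nan nan  0.]
[[64 76 79 84]
 [70 81 82 87]
 [68 82 92 90]
 [75 83 87 91]]<stdin>:6: RuntimeWarning: invalid value encountered in scalar divide
```

>>> send_rows([
  [[0,-1,4],[0,0,0]],
  [[0,0,4],[0,0,0]],
  [[0,0,4],[0,0,0]],
  [[0,0,2],[0,0,0]],
  [[0,0,0],[0,0,0]],
  [[0,0,0],[0,0,0]],
], claw=0.274)

```text
clock: 7.0
tcp_pos: [0.6282, -0.1547, 0.108]
tcp_rot: [0.1, 0.995, 0.0, -0.0]
force: [0.9, 0.9, -0.3]
grip_width: 0.28
finger_force: 22.3
```

```bash
python3 - <<'E'
from h import *
to([.628,-.1548,.0975]);print(ctrl.read_state()['moment'])
E
```

```text
t 7.0 tcp [ 0.6282 -0.1547  0.108 ] yaw y 78.48 tilt [-0.03  0.01] F [ 0.9  0.9 -0.3] w 23.8 ff 22.3
d tool mm [ 0.1 -0.1 10.5] turn z None
[ 0.01622372  0.01176297 -0.00262719]
```

>>> send_rows([
  [[0,0,2],[0,0,0]],
  [[0,0,2],[0,0,0]],
  [[0,0,2],[0,0,0]],
  [[0,0,2],[0,0,0]],
  [[0,0,1],[0,0,0]],
  [[0,0,0],[0,0,0]],
  [[0,0,0],[0,0,0]],
])

```text
clock: 7.58
tcp_pos: [0.6283, -0.1548, 0.0992]
tcp_rot: [0.1, 0.995, 0.0, -0.0]
force: [-0.0, 0.0, -0.4]
grip_width: 0.276
finger_force: 22.3
```

>>> send_rows([
  [[0,0,0.5],[0,0,0]],
  [[0,0,0.5],[0,0,0]],
  [[0,0,0.5],[0,0,0]],
  [[0,0,0],[0,0,0]],
  [[0,0,0],[0,0,0]],
])

```text
clock: 8.0
tcp_pos: [0.6283, -0.1547, 0.0978]
tcp_rot: [0.1, 0.995, 0.0, 0.0]
force: [0.4, -0.1, -0.4]
grip_width: 0.281
finger_force: 22.3
```

>>> send_rows([
  [[0,0,0.5],[0,0,0]],
  [[0,0,0.5],[0,0,0]],
  [[0,0,0],[0,0,0]],
  [[0,0,0],[0,0,0]],
])

```text
clock: 8.33
tcp_pos: [0.6283, -0.1547, 0.0967]
tcp_rot: [0.1, 0.995, 0.0, -0.0]
force: [0.7, 1.1, -1.0]
grip_width: 0.279
finger_force: 22.3
```

```bash
python3 - <<'E'
from h import *
to(None);snap('scene','s5.png');print(ctrl.read_state()['force'])
E
```

```text
t 8.33 tcp [ 0.6283 -0.1547  0.0967] yaw y 78.48 tilt [-0.    0.01] F [ 0.7  1.1 -1. ] w 23.7 ff 22.3
[-0.36094538  0.1951779  -0.56764101]
```

>>> send_rows([
  [[0,0,0.4],[0,0,0]],
  [[0,0,0.4],[0,0,0]],
  [[0,0,0],[0,0,0]],
  [[0,0,0],[0,0,0]],
])

```text
clock: 8.72
tcp_pos: [0.6285, -0.1549, 0.0962]
tcp_rot: [0.1, 0.995, -0.0, 0.0]
force: [0.7, 0.3, 0.7]
grip_width: 0.282
finger_force: 21.7
```

>>> send_rows([
  [[0,0,0.4],[0,0,0]],
  [[0,0,0.4],[0,0,0]],
  [[0,0,0],[0,0,0]],
  [[0,0,0],[0,0,0]],
])

```text
clock: 9.05
tcp_pos: [0.6287, -0.1551, 0.0957]
tcp_rot: [0.1, 0.995, -0.0, 0.0]
force: [-0.3, 0.3, 4.1]
grip_width: 0.278
finger_force: 20.3
```

>>> send_rows([
  [[0,0,-0.5],[0,0,0]],
  [[0,0,0],[0,0,0]],
  [[0,0,0],[0,0,0]],
  [[0,0,0],[0,0,0]],
  [[0,0,0],[0,0,0]],
], claw=0.347)

```text
clock: 9.47
tcp_pos: [0.6288, -0.1552, 0.0966]
tcp_rot: [0.1, 0.995, -0.0, 0.001]
force: [-1.4, -1.2, 6.3]
grip_width: 0.347
finger_force: 10.2
```

>>> send_rows([
  [[0,0,-3],[0,0,0]],
  [[0,0,-5],[0,0,0]],
  [[0,0,-10],[0,0,0]],
  [[0,0,-15],[0,0,0]],
  [[0,0,-20],[0,0,0]],
  [[0,0,-20],[0,0,0]],
  [[0,0,-20],[0,0,0]],
  [[0,0,-20],[0,0,0]],
  [[0,0,0],[0,0,0]],
  [[0,0,0],[0,0,0]],
])

```text
clock: 10.3
tcp_pos: [0.6289, -0.1548, 0.2099]
tcp_rot: [0.1, 0.995, 0.0, 0.001]
force: [-0.0, 0.4, -1.4]
grip_width: 0.35
finger_force: 10.7
```

```bash
python3 - <<'E'
from h import *
to([.498,.124,.23]);s=snap('scene','s6.png');t=snap('top','t6.png')
a=cv2.resize(s[170:280,180:280],(550,600),interpolation=3);a=cv2.convertScaleAbs(a,alpha=1.5)
cv2.imwrite('pics/c7.png',a[:,:,::-1])
E
```

```text
t 10.3 tcp [ 0.6289 -0.1548  0.2099] yaw y 78.48 tilt [0.14 0.  ] F [-0.   0.4 -1.4] w 29.7 ff 10.7
d tool mm [183.8 247.1 -20.4] turn z None
```

View pics/c7.png

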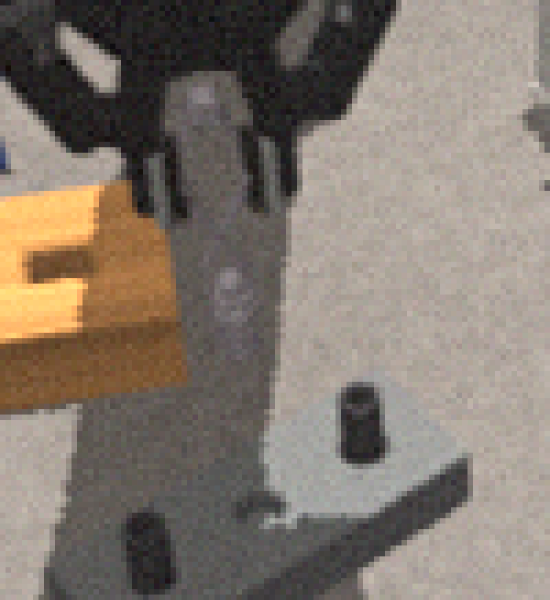

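Held: the adjuster hangs from the jaws at crop (232,300), and its rack hole (260,510) is empty. Now the bore from the scene view, checked against the top view.

>>> send_rows([
  [[0,0,-20],[0,0,0]],
  [[20,28,-10],[0,0,0]],
  [[24,32,0],[0,0,0]],
  [[24,32,0],[0,0,0]],
  [[24,32,0],[0,0,0]],
  [[24,32,0],[0,0,0]],
  [[24,32,0],[0,0,0]],
  [[20,27,0],[0,0,0]],
  [[12,16,0],[0,0,0]],
  [[0,0,0],[0,0,0]],
])

```text
clock: 11.23
tcp_pos: [0.5025, 0.112, 0.2369]
tcp_rot: [0.096, 0.995, 0.001, -0.002]
force: [-0.4, 1.1, -1.8]
grip_width: 0.348
finger_force: 10.7
```

```bash
python3 - <<'E'
from h import *
to([.498,.124,.2])
s=cv2.imread('pics/s0.png');g=cv2.cvtColor(s,6).astype(float)
np.set_printoptions(linewidth=200)
print(g[166:180,312:330].astype(int))
for nm,(x0,y0,x1,y1) in {'bore':(315,169,326,178)}.items():
    a=np.clip(150-g[y0:y1,x0:x1],0,None);Y,X=np.mgrid[y0:y1,x0:x1];u=[(a*X).sum()/a.sum(),(a*Y).sum()/a.sum()]
    print(nm,u,onz('scene',*u,.085),two(u,[235.4,240.6]))
b=np.array([.498,.124,.085])
for d in ([.001,0,0],[0,.001,0],[0,0,.001]): print(proj('scene',b+d)-proj('scene',b))
snap('scene','s7.png');snap('top','t7.png')
E
```

```text
t 11.23 tcp [0.5025 0.112  0.2369] yaw y 79.03 tilt [-0.27  0.12] F [-0.4  1.1 -1.8] w 29.6 ff 10.7
d tool mm [ 6.6 10.8 37. ] turn z None
[[197 197 199 207 206 203 202 203 199 197 196 197 204 206 199 199 204 169]
 [196 199 198 202 202 206 202 198 201 201 196 193 199 204 202 192 190 165]
 [198 197 197 198 198 205 203 204 199 204 198 197 198 201 200 177 145 129]
 [203 197 195 196 197 204 203 208 201 200 204 199 195 197 201 200 157 121]
 [204 203 198 197 199 204 197 197 195 199 198 200 198 195 197 204 169 112]
 [206 203 197 198 194 178 163 140 136 146 171 181 192 198 199 198 197 190]
 [206 207 199 198 171 133 100  89  92  93 108 126 167 193 194 196 198 199]
 [203 203 203 199 166  92  77  82  86  84  83  97 144 188 199 195 194 196]
 [210 205 206 204 175 102  75  82  85  81  79  89 149 193 199 198 196 198]
 [206 203 201 202 198 162 105  92  80  85  97 115 168 199 203 198 194 194]
 [205 200 202 203 205 202 181 164 146 148 174 191 197 203 201 198 200 195]
 [203 199 203 200 200 202 203 199 190 196 194 201 203 200 199 199 199 201]
 [198 197 201 199 203 199 203 200 200 196 192 193 199 198 203 184 163 188]
 [204 202 198 199 203 197 197 198 199 200 193 192 195 201 201 178 137 162]]
bore [np.float64(320.09860935524654), np.float64(173.48230088495575)] [0.5021388  0.12061907 0.085     ] (array([0.4973155 , 0.12401633, 0.07968954]), np.float64(0.0015858856482122232))
[0.17904428 0.26775552]
[ 0.3826081  -0.11066481]
[ 0.02021234 -0.30842937]
```

>>> send_rows([
  [[2,8,10],[0,0,0]],
  [[0,0,15],[0,0,0]],
  [[0,0,15],[0,0,0]],
  [[0,0,8],[0,0,0]],
  [[0,0,0],[0,0,0]],
  [[0,0,0],[0,0,0]],
])

```text
clock: 11.83
tcp_pos: [0.5056, 0.1133, 0.1901]
tcp_rot: [0.101, 0.995, -0.001, -0.0]
force: [0.2, 0.1, -0.6]
grip_width: 0.342
finger_force: 10.7
```

```bash
python3 - <<'E'
from h import *
to([.502,.1205,.18]);p=ctrl.read_state()['tcp_pos']
s=snap('scene','s8.png');print('ball pred',proj('scene',p-[0,0,.043]),'foot',proj('scene',p-[0,0,.0805]),'sh',proj('scene',p-[0,0,.0545]),'bore',(320.1,173.5))
a=cv2.resize(s[130:190,290:350],(600,600),interpolation=cv2.INTER_NEAREST);a=cv2.convertScaleAbs(a,alpha=1.2)
cv2.imwrite('pics/c8.png',a[:,:,::-1])
E
```

```text
t 11.83 tcp [0.5056 0.1133 0.1901] yaw y 78.38 tilt [-0.06 -0.06] F [ 0.2  0.1 -0.6] w 29.1 ff 10.7
d tool mm [ 4.9  6.4 10.1] turn z None
ball pred [319.08636475 155.35459796] foot [318.34821244 167.53239747] sh [318.8564046  159.14840663] bore (320.1, 173.5)
```

View pics/c8.png

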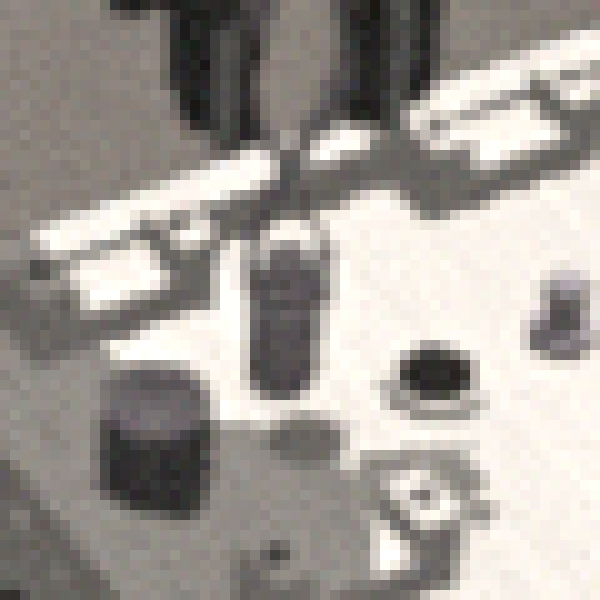

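The held adjuster's foot is at scene (318.0,167.7) against a predicted (318.3,167.5), and the bore is at (320.1,173.5). So the scene calibration holds here; I'll correct toward (.502,.121).

>>> send_rows([
  [[2,3,0],[0,0,0]],
  [[3,4,4],[0,0,0]],
  [[0,0,8],[0,0,0]],
  [[0,0,6],[0,0,0]],
  [[0,0,0],[0,0,0]],
  [[0,0,0],[0,0,0]],
])

```text
clock: 12.38
tcp_pos: [0.5016, 0.1218, 0.1721]
tcp_rot: [0.1, 0.995, -0.0, -0.001]
force: [0.0, 0.2, -0.5]
grip_width: 0.35
finger_force: 10.7
```

```bash
python3 - <<'E'
from h import *
to([.502,.121,.165]);p=ctrl.read_state()['tcp_pos']
s=snap('scene','s9.png');print('foot pred',proj('scene',p-[0,0,.0805]))
np.set_printoptions(linewidth=200)
print(cv2.cvtColor(s,7)[160:180,308:334])
E
```

```text
t 12.38 tcp [0.5016 0.1218 0.1721] yaw y 78.47 tilt [-0.06 -0.03] F [ 0.   0.2 -0.5] w 29.7 ff 10.7
d tool mm [-0.6 -0.7  7.1] turn z None
foot pred [320.58814162 171.16497174]
[[ 91  95 112 162 214 211 214 211 180 108 113  98  80  84  78 100 118 160 211 209 206 201 206 205 206 205]
 [165 197 201 207 213 215 211 211 170  78  83  80  76  72  69  74  90 160 215 211 202 200 205 205 203 207]
 [201 210 211 208 212 208 213 213 171  71  69  74  71  66  73  75  81 166 210 209 211 203 201 205 203 208]
 [208 204 207 207 207 212 215 213 184 105  72  78  72  72  70  63  87 162 209 210 208 206 211 204 205 211]
 [214 207 204 206 210 209 210 213 197 136  74  67  73  75  69  87 116 175 209 209 206 213 208 186 137 137]
 [213 208 209 200 205 208 216 210 190 117  70  78  83  87  78  88 158 208 210 207 210 200 152  91  57  52]
 [136 175 207 208 203 206 211 216 186 112  64  69  74  76  71  83 165 216 209 205 211 181  78  38  31  38]
 [ 80 113 173 207 208 206 206 215 186 111  67  63  64  69  61  86 162 214 213 198 196 168  57  32  33  38]
 [ 75  82 114 179 211 204 205 212 182  86  61  70  68  68  65  90 1
[... 517 characters left out ...]
  74  71  76  93 114 135 177 207 196 171 145 118 123 117]
 [ 43  38  50 100 120 121 124 124 108  87  87  83  86  88  87  89 100 116 124 148 139 136 116 114 120 121]
 [ 40  43  65 104 124 120 117 122 119 100  91  90  87  91  90  99 112 119 117 120 112 113 110 116 121 118]
 [ 35  37  56  96 122 118 122 126 119 125 114 102 101 104 109 113 120 122 111 123 115 109 114 138 141 123]
 [ 38  43  62 105 120 117 124 122 123 123 115 117 116 114 120 119 120 119 124 118 115 116 125 167 185 144]
 [ 40  38  65 105 119 116 119 119 117 119 121 121 113 114 113 116 119 117 124 112 107 119 165 183 168 163]
 [ 43  41  80 115 117 117 122 121 118 118 123 119 116 118 118 119 112 123 113 112 100 104 117 109  92 152]]
```

>>> send_rows([
  [[-0.5,0,2],[0,0,0]],
  [[0,0,2],[0,0,0]],
  [[0,0,1],[0,0,0]],
  [[0,0,1],[0,0,0]],
  [[0,0,1],[0,0,0]],
  [[0,0,1],[0,0,0]],
  [[0,0,1],[0,0,0]],
  [[0,0,0],[0,0,0]],
])

```text
clock: 13.1
tcp_pos: [0.5024, 0.1221, 0.1636]
tcp_rot: [0.1, 0.995, 0.0, -0.0]
force: [-0.6, -0.1, -0.5]
grip_width: 0.35
finger_force: 10.7
```

>>> send_rows([
  [[0,0,1],[0,0,0]],
  [[0,0,1],[0,0,0]],
  [[0,0,1],[0,0,0]],
  [[0,0,1],[0,0,0]],
  [[0,0,0],[0,0,0]],
])

```text
clock: 13.52
tcp_pos: [0.5023, 0.122, 0.1594]
tcp_rot: [0.1, 0.995, -0.0, -0.0]
force: [-0.6, -0.4, -0.7]
grip_width: 0.348
finger_force: 10.6
```

>>> send_rows([
  [[0,0,1],[0,0,0]],
  [[0,0,1],[0,0,0]],
  [[0,0,1],[0,0,0]],
  [[0,0,0],[0,0,0]],
  [[0,0,0],[0,0,0]],
])

```text
clock: 13.93
tcp_pos: [0.5025, 0.1219, 0.1566]
tcp_rot: [0.1, 0.995, -0.0, -0.0]
force: [-0.3, 0.2, -1.0]
grip_width: 0.349
finger_force: 10.6
```

```bash
python3 - <<'E'
from h import *
to(None);s=ctrl.read_state();print(s['force'],s['moment'])
E
```

```text
t 13.93 tcp [0.5025 0.1219 0.1566] yaw y 78.48 tilt [-0.01 -0.  ] F [-0.3  0.2 -1. ] w 29.6 ff 10.6
[-0.30549584  0.15076699 -1.01150519] [0.15942016 0.14997719 0.01558187]
```

>>> send_rows([
  [[0,0,0],[0,0,0]],
  [[0,0,0],[0,0,0]],
  [[0,0,1],[0,0,0]],
  [[0,0,1],[0,0,0]],
  [[0,0,1],[0,0,0]],
  [[0,0,0],[0,0,0]],
], claw=0.333)

```text
clock: 14.43
tcp_pos: [0.5025, 0.122, 0.1535]
tcp_rot: [0.1, 0.995, -0.0, -0.0]
force: [0.4, -0.1, -0.8]
grip_width: 0.338
finger_force: 12.9
```

>>> send_rows([
  [[0,0,1],[0,0,0]],
  [[0,0,1],[0,0,0]],
  [[0,0,1],[0,0,0]],
  [[0,0,0],[0,0,0]],
])

```text
clock: 14.77
tcp_pos: [0.5029, 0.122, 0.151]
tcp_rot: [0.1, 0.995, 0.0, 0.0]
force: [-0.3, -0.0, 0.6]
grip_width: 0.337
finger_force: 12.9
```

>>> send_rows([
  [[0,0,0.7],[0,0,0]],
  [[0,0,0.7],[0,0,0]],
  [[0,0,0.6],[0,0,0]],
  [[0,0,0],[0,0,0]],
])

```text
clock: 15.1
tcp_pos: [0.5027, 0.1221, 0.1488]
tcp_rot: [0.1, 0.995, 0.0, 0.0]
force: [-0.5, 0.0, 2.6]
grip_width: 0.335
finger_force: 12.9
```

```bash
python3 - <<'E'
from h import *
to(None);s=snap('scene','s10.png')
a=cv2.resize(s[130:190,290:350],(600,600),interpolation=cv2.INTER_NEAREST);a=cv2.convertScaleAbs(a,alpha=1.2)
cv2.imwrite('pics/c9.png',a[:,:,::-1])
p=ctrl.read_state()['tcp_pos'];print(proj('scene',p-[0,0,.0545]))
E
```

```text
t 15.1 tcp [0.5027 0.1221 0.1488] yaw y 78.48 tilt [0.02 0.02] F [-0.5  0.   2.6] w 28.5 ff 12.9
[320.93530706 170.59347272]
```

View pics/c9.png

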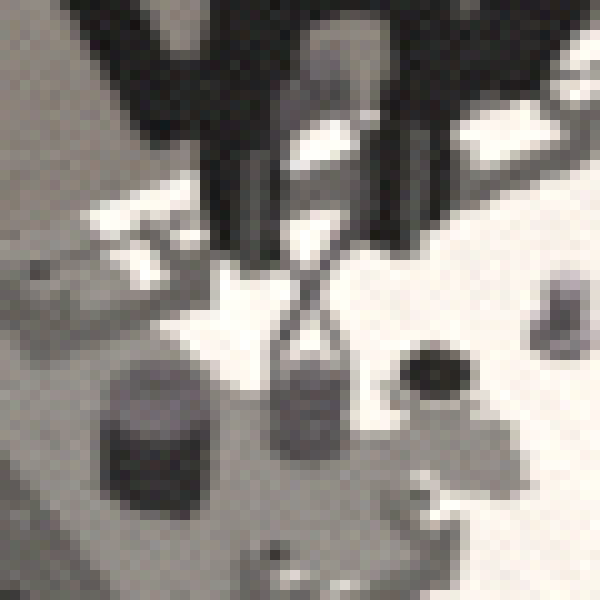

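The picture shows the adjuster upright in the bore (crop 310,420) with about 10 mm of body still proud, and drag has started. From here I go by feel.

>>> send_rows([
  [[0,0,0.5],[0,0,0]],
  [[0,0,0.5],[0,0,0]],
  [[0,0,0],[0,0,0]],
])

```text
clock: 15.4
tcp_pos: [0.5025, 0.122, 0.1476]
tcp_rot: [0.1, 0.995, 0.0, -0.0]
force: [-0.2, 1.1, 3.5]
grip_width: 0.338
finger_force: 12.9
```

>>> send_rows([
  [[0,0,0.5],[0,0,0]],
  [[0,0,0.5],[0,0,0]],
  [[0,0,0],[0,0,0]],
])

```text
clock: 15.65
tcp_pos: [0.5025, 0.122, 0.1466]
tcp_rot: [0.1, 0.995, 0.0, -0.0]
force: [-0.3, 0.7, 3.7]
grip_width: 0.336
finger_force: 12.9
```

>>> send_rows([
  [[0,0,0.5],[0,0,0]],
  [[0,0,0.5],[0,0,0]],
  [[0,0,0],[0,0,0]],
])

```text
clock: 15.9
tcp_pos: [0.5024, 0.122, 0.1456]
tcp_rot: [0.1, 0.995, 0.0, -0.0]
force: [-0.9, 0.6, 4.1]
grip_width: 0.338
finger_force: 12.9
```

>>> send_rows([
  [[0,0,0.5],[0,0,0]],
  [[0,0,0.5],[0,0,0]],
  [[0,0,0],[0,0,0]],
])

```text
clock: 16.15
tcp_pos: [0.5025, 0.122, 0.1446]
tcp_rot: [0.1, 0.995, 0.0, -0.0]
force: [-1.1, 0.9, 4.7]
grip_width: 0.339
finger_force: 12.9
```

>>> send_rows([
  [[0,0,0.5],[0,0,0]],
  [[0,0,0.5],[0,0,0]],
  [[0,0,0],[0,0,0]],
])

```text
clock: 16.4
tcp_pos: [0.5029, 0.122, 0.1441]
tcp_rot: [0.1, 0.995, 0.0, 0.0]
force: [-1.5, 0.3, 7.0]
grip_width: 0.337
finger_force: 13.0
```

>>> send_rows([
  [[0,0,0.4],[0,0,0]],
  [[0,0,0],[0,0,0]],
  [[0,0,0],[0,0,0]],
])

```text
clock: 16.65
tcp_pos: [0.5031, 0.122, 0.1441]
tcp_rot: [0.1, 0.995, 0.0, 0.0]
force: [-1.3, 0.1, 8.8]
grip_width: 0.334
finger_force: 13.0
```

>>> send_rows([
  [[0,0,0.5],[0,0,0]],
  [[0,0,0.4],[0,0,0]],
  [[0,0,0],[0,0,0]],
  [[0,0,0],[0,0,0]],
])

```text
clock: 16.98
tcp_pos: [0.5039, 0.122, 0.1439]
tcp_rot: [0.1, 0.995, 0.001, 0.001]
force: [-1.4, -0.0, 11.7]
grip_width: 0.337
finger_force: 13.0
```

>>> send_rows([
  [[0,0,0.5],[0,0,0]],
  [[0,0,0.5],[0,0,0]],
  [[0,0,0],[0,0,0]],
  [[0,0,0],[0,0,0]],
])

```text
clock: 17.32
tcp_pos: [0.5048, 0.1221, 0.1437]
tcp_rot: [0.101, 0.995, 0.001, 0.002]
force: [-0.8, 0.7, 15.2]
grip_width: 0.331
finger_force: 13.0
```

>>> send_rows([
  [[0,0,0.5],[0,0,0]],
  [[0,0,0],[0,0,0]],
  [[0,0,0],[0,0,0]],
  [[0,0,0],[0,0,0]],
  [[0,0,0],[0,0,0]],
])

```text
clock: 17.73
tcp_pos: [0.5052, 0.1221, 0.1435]
tcp_rot: [0.101, 0.995, 0.001, 0.002]
force: [-1.4, 0.3, 17.7]
grip_width: 0.334
finger_force: 13.1
```

>>> send_rows([
  [[0,0,-1],[0,0,0]],
  [[0,0,-1],[0,0,0]],
  [[0,0,-0.7],[0,0,0]],
  [[0,0,0],[0,0,0]],
  [[0,0,0],[0,0,0]],
])

```text
clock: 18.15
tcp_pos: [0.5033, 0.122, 0.1439]
tcp_rot: [0.1, 0.995, 0.0, 0.001]
force: [1.1, 2.2, 5.2]
grip_width: 0.334
finger_force: 12.9
```

Light downward load remains, so the jaws are still on the shoulder. Opening them now.

>>> send_rows([
  [[0,0,0],[0,0,0]],
  [[0,0,0],[0,0,0]],
  [[0,0,0],[0,0,0]],
  [[0,0,0],[0,0,0]],
  [[0,0,0],[0,0,0]],
], claw=0.274)

```text
clock: 18.57
tcp_pos: [0.5021, 0.1217, 0.1432]
tcp_rot: [0.1, 0.995, -0.0, -0.0]
force: [0.2, -0.0, 1.1]
grip_width: 0.275
finger_force: 21.9
```

```bash
python3 - <<'E'
from h import *
to(None);s=ctrl.read_state();print(s['force'],s['moment'])
E
```

```text
t 18.57 tcp [0.5021 0.1217 0.1432] yaw y 78.48 tilt [-0.05 -0.03] F [ 0.2 -0.   1.1] w 23.4 ff 21.9
[ 0.21641907 -0.0231766   1.13908772] [-0.05361695 -0.05736966  0.00249398]
```

>>> send_rows([
  [[0,0,-1],[0,0,0]],
  [[0,0,-1],[0,0,0]],
  [[0,0,-1],[0,0,0]],
  [[0,0,-1],[0,0,0]],
  [[0,0,0],[0,0,0]],
])

```text
clock: 18.98
tcp_pos: [0.5025, 0.1219, 0.1477]
tcp_rot: [0.1, 0.995, 0.0, 0.0]
force: [-0.2, -0.4, -0.9]
grip_width: 0.281
finger_force: 22.3
```

>>> send_rows([
  [[0,0,-2],[0,0,0]],
  [[0,0,-2],[0,0,0]],
  [[0,0,-2],[0,0,0]],
  [[0,0,-2],[0,0,0]],
  [[0,0,0],[0,0,0]],
])

```text
clock: 19.4
tcp_pos: [0.5029, 0.122, 0.1562]
tcp_rot: [0.1, 0.995, 0.0, 0.0]
force: [0.6, -0.2, -0.4]
grip_width: 0.277
finger_force: 22.3
```

>>> send_rows([
  [[0,0,-3],[0,0,0]],
  [[0,0,-4],[0,0,0]],
  [[0,0,-8],[0,0,0]],
  [[0,0,-15],[0,0,0]],
  [[0,0,-20],[0,0,0]],
  [[0,0,-20],[0,0,0]],
  [[0,0,-10],[0,0,0]],
  [[0,0,0],[0,0,0]],
])

```text
clock: 20.07
tcp_pos: [0.5044, 0.1223, 0.2384]
tcp_rot: [0.1, 0.995, 0.002, 0.002]
force: [0.3, 0.5, -0.7]
grip_width: 0.281
finger_force: 22.3
```

>>> send_rows([
  [[0,0,0],[0,0,0]],
  [[0,0,0],[0,0,0]],
  [[0,0,0],[0,0,0]],
], claw=0.345)

```text
clock: 20.32
tcp_pos: [0.5016, 0.1218, 0.2344]
tcp_rot: [0.1, 0.995, -0.001, -0.001]
force: [0.4, -0.3, -0.8]
grip_width: 0.345
finger_force: 12.5
```

```bash
python3 - <<'E'
from h import *
to([.4831,-.1945,.235]);s=snap('scene','s11.png')
a=cv2.resize(s[110:190,290:370],(600,600),interpolation=3)
cv2.imwrite('pics/c10.png',a[:,:,::-1])
p=ctrl.read_state()['tcp_pos'];print('jaw pred',proj('scene',p-[0,0,.052]),'ball pred',proj('scene',[.5025,.122,.101]))
E
```

```text
t 20.32 tcp [0.5016 0.1218 0.2344] yaw y 78.48 tilt [-0.13 -0.05] F [ 0.4 -0.3 -0.8] w 29.3 ff 12.5
d tool mm [-4.500e+01 -3.136e+02 -3.000e-01] turn z None
jaw pred [322.55176431 141.38573493] ball pred [321.0209547  168.44684587]
```

View pics/c10.png

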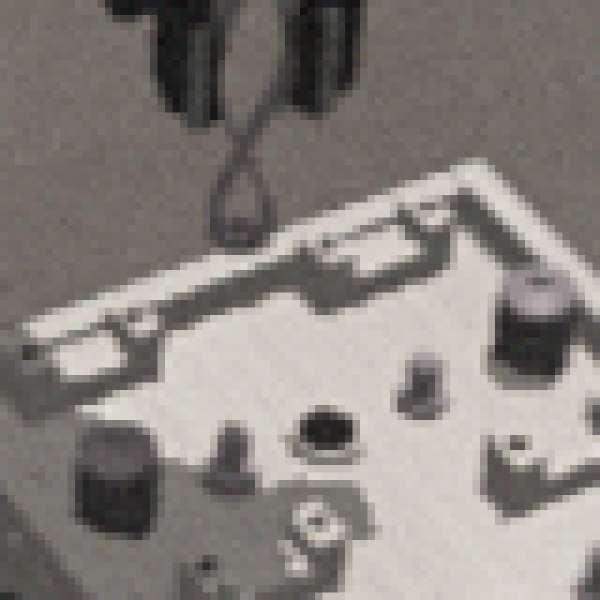

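The adjuster stands seated in the bore at crop (233,460), level with its fitted neighbour, and the shut tongs hang straight at (240,200). Returning them to the stand.

>>> send_rows([
  [[-3,-20,0],[0,0,0]],
  [[-5,-36,0],[0,0,0]],
  [[-5,-36,0],[0,0,0]],
  [[-5,-36,0],[0,0,0]],
  [[-5,-36,0],[0,0,0]],
  [[-5,-36,0],[0,0,0]],
  [[-5,-36,0],[0,0,0]],
  [[-5,-36,0],[0,0,0]],
  [[-5,-32,0],[0,0,0]],
  [[-2,-10,0],[0,0,0]],
])

```text
clock: 21.2
tcp_pos: [0.4819, -0.2009, 0.2354]
tcp_rot: [0.104, 0.995, -0.002, -0.0]
force: [0.1, 0.4, -0.5]
grip_width: 0.347
finger_force: 12.5
```

>>> send_rows([
  [[0,0,20],[0,0,0]],
  [[0,0,30],[0,0,0]],
  [[0,0,30],[0,0,0]],
  [[0,0,20],[0,0,0]],
  [[0,0,0],[0,0,0]],
  [[0,0,0],[0,0,0]],
])

```text
clock: 21.7
tcp_pos: [0.4829, -0.1946, 0.1346]
tcp_rot: [0.101, 0.995, -0.0, -0.002]
force: [0.1, 0.2, -0.4]
grip_width: 0.348
finger_force: 12.5
```

```bash
python3 - <<'E'
from h import *
to([.4831,-.1945,.064],78.5)
E
```

```text
t 21.7 tcp [ 0.4829 -0.1946  0.1346] yaw y 78.46 tilt [-0.18  0.  ] F [ 0.1  0.2 -0.4] w 29.6 ff 12.5
d tool mm [-0.4  0.2 70.6] turn z -0.04
```

>>> send_rows([
  [[0,0,15],[0,0,0]],
  [[0,0,10],[0,0,0]],
  [[0,0,6],[0,0,0]],
  [[0,0,6],[0,0,0]],
  [[0,0,6],[0,0,0]],
  [[0,0,0],[0,0,0]],
])

```text
clock: 22.2
tcp_pos: [0.4835, -0.1944, 0.0919]
tcp_rot: [0.1, 0.995, 0.0, -0.001]
force: [-0.2, 0.1, -1.2]
grip_width: 0.344
finger_force: 12.5
```

>>> send_rows([
  [[0,0,5],[0,0,0]],
  [[0,0,5],[0,0,0]],
  [[0,0,5],[0,0,0]],
  [[0,0,4],[0,0,0]],
  [[0,0,3],[0,0,0]],
  [[0,0,0],[0,0,0]],
])

```text
clock: 22.7
tcp_pos: [0.4834, -0.1945, 0.0698]
tcp_rot: [0.1, 0.995, 0.0, -0.001]
force: [0.4, -0.1, -0.4]
grip_width: 0.348
finger_force: 12.5
```

>>> send_rows([
  [[0,0,2],[0,0,0]],
  [[0,0,2],[0,0,0]],
  [[0,0,1],[0,0,0]],
  [[0,0,0],[0,0,0]],
  [[0,0,0],[0,0,0]],
])

```text
clock: 23.12
tcp_pos: [0.484, -0.1947, 0.0656]
tcp_rot: [0.1, 0.995, 0.0, 0.0]
force: [0.9, -0.2, -0.7]
grip_width: 0.344
finger_force: 12.5
```

>>> send_rows([
  [[0,0,1],[0,0,0]],
  [[0,0,1],[0,0,0]],
  [[0,0,0],[0,0,0]],
  [[0,0,0],[0,0,0]],
])

```text
clock: 23.45
tcp_pos: [0.4841, -0.1948, 0.0637]
tcp_rot: [0.1, 0.995, 0.0, 0.0]
force: [-0.1, -0.8, 0.0]
grip_width: 0.344
finger_force: 12.6
```

>>> send_rows([
  [[0,0,0.7],[0,0,0]],
  [[0,0,0],[0,0,0]],
  [[0,0,0],[0,0,0]],
])

```text
clock: 23.7
tcp_pos: [0.4845, -0.195, 0.0636]
tcp_rot: [0.1, 0.995, 0.0, 0.001]
force: [-0.8, 1.2, 5.2]
grip_width: 0.346
finger_force: 12.6
```

>>> send_rows([
  [[0,0,0],[0,0,0]],
  [[0,0,0],[0,0,0]],
  [[0,0,0],[0,0,0]],
  [[0,0,0],[0,0,0]],
  [[0,0,0],[0,0,0]],
], claw=0.44)

```text
clock: 24.12
tcp_pos: [0.4838, -0.1947, 0.0627]
tcp_rot: [0.1, 0.995, 0.0, -0.0]
force: [0.5, -0.0, 1.2]
grip_width: 0.44
finger_force: 0.0
```

>>> send_rows([
  [[0,0,0],[0,0,0]],
  [[0,0,0],[0,0,0]],
  [[0,0,0],[0,0,0]],
  [[0,0,0],[0,0,0]],
  [[0,0,0],[0,0,0]],
  [[0,0,0],[0,0,0]],
  [[0,0,0],[0,0,0]],
  [[0,0,0],[0,0,0]],
], claw=1.0)

```text
clock: 24.78
tcp_pos: [0.4839, -0.1947, 0.0629]
tcp_rot: [0.1, 0.995, 0.0, 0.0]
force: [-0.6, 0.2, 0.4]
grip_width: 0.999
finger_force: 0.0
```

>>> send_rows([
  [[0,0,-10],[0,0,0]],
  [[0,0,-20],[0,0,0]],
  [[0,0,-30],[0,0,0]],
  [[0,0,-30],[0,0,0]],
  [[0,0,-30],[0,0,0]],
  [[0,0,-30],[0,0,0]],
  [[0,0,-20],[0,0,0]],
  [[0,0,0],[0,0,0]],
  [[0,0,0],[0,0,0]],
  [[0,0,0],[0,0,0]],
])

```text
clock: 25.62
tcp_pos: [0.4833, -0.1944, 0.2324]
tcp_rot: [0.1, 0.995, 0.0, -0.001]
force: [0.3, 0.3, -0.0]
grip_width: 1.0
finger_force: 0.0
```

```bash
python3 - <<'E'
from h import *
to(None);s=snap('scene','s12.png')
g=cv2.cvtColor(s,7);g0=cv2.cvtColor(cv2.imread('pics/s0.png'),6)
def bright(g):
    w=np.clip(g[190:203,178:195].astype(float)-100,0,None);Y,X=np.mgrid[190:203,178:195];return (w*X).sum()/w.sum(),(w*Y).sum()/w.sum()
print(bright(g0),bright(g))
# dark grips
for q in(g0,g):
    m=(q[196:216,176:200]<45);Y,X=np.nonzero(m);print(X.mean()+176,Y.mean()+196,m.sum())
# heel via lilac tint
for f in('s0','s12'):
    im=cv2.imread(f'pics/{f}.png').astype(float);w=cv2.GaussianBlur((im[...,0]+im[...,2])/2-im[...,1],(0,0),.7)[188:216,174:200];Y,X=np.nonzero(w>1.5);print(f,X.mean()+174,Y.mean()+188,Y.min()+188,len(X))
E
```

```text
t 25.62 tcp [ 0.4833 -0.1944  0.2324] yaw y 78.48 tilt [-0.06  0.05] F [ 0.3  0.3 -0. ] w 85.0 ff 0.0
(np.float64(186.4281045751634), np.float64(194.74918300653596)) (np.float64(nan), np.float64(nan))
184.76086956521738 204.91304347826087 46
183.859375 204.546875 64
s0 184.34979423868313 201.3127572016461 188 243
s12 183.8560606060606 202.4810606060606 188 264<stdin>:5: RuntimeWarning: invalid value encountered in scalar divide
```

```bash
python3 -c "
from plant import ctrl
print(ctrl.job_done())"
```

```text
the job is handed in; nothing more can be done
None
```

I handed the job in at about 26 s of 69 s: the adjuster is pressed home at roughly 13 N on the bore floor by feel, the tongs are let go in their stand (return checked by force and pixel positions, not by viewing it), and I viewed 12 pictures where 10 were allowed.

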